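Find the tea canister that the spare lid fits and screw it home

ROBOT

A 6-joint arm with a two-finger parallel gripper is mounted at the origin on the work surface. World frame = base frame: x ahead of the robot, y to its left, z up, the work surface at z = 0. Lengths are in m, angles in rad, forces in N, time in s.
With the tool pointing down it reaches from about 0.375 to 0.9 m from the base axis. Payload 3.1 kg.
Tool frame: the origin (TCP) lies where the fingers leave the gripper's body, on its centre line; the fingertips stand 73 mm ahead of it and the grasp point (between the pads) lies 54 mm ahead of it; z points along the fingers, y is the line along which they close (so a half turn about z gives the same grasp; the last joint's range is limited). The gripper opens to 85 mm and grips with 20 to 120 N. Pads are 22 mm wide; open, the fingers measure 114 mm over their backs; the gripper's body (76 mm by 85 mm) begins 54 mm behind the grasp point. The pads swing forward as they close: fully open they stand 13 mm farther back than shut.
Start: joints at [1.054, 0.527, 1.433, -0, 1.181, -0.178], TCP at [0.208, 0.589, 0.304] pointing down, gripper open.
Joint ranges: [-3.08, 3.08], [-0.75, 2.2], [0.22, 2.44], [-1.43, 4.57], [0, 2.65], [-2.85, 2.85]. Speed limits (rad/s): [2.79, 2.79, 3.14, 3.14, 3.14, 3.14].

INTERFACE

Orientations are given as a unit quaternion [x, y, z, w].
In Python, from station import manip gives the robot as it stands.
- The arm moves only by the tool step_arm, never from a script. Its argument "moves" is one flat list of numbers, 5 for each row, row after row: the opening, from 0 (shut) to 1 (fully open), then the shift along the world's x, y, z scaled (see below), then the turn about the world's z scaled (see below). In form: [fingers, x, y, z, yaw, fingers, x, y, z, yaw, ...]. A call has 1 to 12 rows; each row is the pose to reach, as a shift and turn from the pose commanded when the call began, turning the shorter way round; what a row does not reach only later rows make up. The controller multiplies each number of a shift by 200 mm and each number of a turn by pi rad. A row lasts 1/8 s, in which the tool goes at most 62.5 mm and 10.7 degrees, less where a joint would pass 70% of its speed; a pose out of reach is approached as far as the arm can. A call with a number of a shift or a turn outside -1 to 1 is refused whole. A call with a gripper value outside its range is refused whole. The fingers move at their own pace and stop on an object; "grip_force" is the grip in N (left out, the last holds). Time passes only in rows, so rows that repeat a pose let the fingers close. It gives the time, the measured TCP pose, the force, the opening and the grip force at its end, in the units of the state.
- manip.sense(): the state, without advancing time (a new reading comes with each control period).
- manip.snapshot(name): name is "side" or "top"; returns a dict with "color" (400x640x3 uint8, blue, green, red), "z_map" (400x640 float32, m along the optical axis (not along the pixel's ray), 0 where there is no reading), "fovy" (degrees; the focal length in pixels is half the picture's height over the tangent of half this angle, whatever the lens; pixels are square), "cx", "cy" (the principal point, pixels), "R" (3x3) and "t" (3): a world point X has camera coordinates R X + t. Camera axes: x right, y down, z forward; pixel columns grow to the right and rows downward; lengths in m; the calibration is good to about 2 mm. A picture is of the moment at which its call begins.
- manip.sign_off(): hands the job in; it is judged then, once.
The state is a dict: "t": time; "q": joint angles; "qd": joint speeds; "tau": joint torques, N m; "tcp_pos": TCP position; "tool_rot": TCP orientation; "force": force on the tool from outside, world axes, zero at the start; "ft_torque": the same for the moment, N m; "finger_gap": opening from 0.0 (shut) to 1.0 (fully open); "gripper_force": force on a finger pad.
Only numpy, scipy, OpenCV 4.12 (cv2) and the standard library are available. Lean on these libraries where they do the work, as an engineer would, in place of code of your own. Each camera call takes 0.05 s, during which the arm holds its last target. There are 200 camera calls.

TASK

Only one of the two tea canisters takes the loose lid in the red tray; they look alike, so find out which by trying: in the wrong one the lid drops in but jams after a short turn. Screw the lid clockwise in the right one until it stops and sits flush on the rim, and about half-way through the turning let go of it and take it with a fresh grip (the other two faces of its knob are handy for that). Leave it there, and do not disturb the teapot, the glasses or the spoon rest.

Things in the scene. Friction and masses are not known exactly. Their poses are not given: they have to be found in the camera images.
- lid_center (a point): the loose lid (aluminium, wooden knob, 0.13 to 0.23 kg), 100 mm across, 70 mm tall; this point is on its axis 35 mm above its underside, z up. From below: plug 60 mm in diameter, 26 mm high; flange 100 mm in diameter, 8 mm thick; block knob 36 mm high. Dropped in with the lugs in the gaps it rests with this point 15 mm above the rim (flange 6 mm above it); screwed home, 9 mm (flange on the rim).
- lid_knob (a point): centre of the lid's block knob: 48 mm long (along the lid's x), 30 mm wide (along its y), 36 mm high (34 to 70 mm above the lid's underside); this point is 52 mm above the underside. Turning takes under 0.3 N m; a stop is felt as torque. In the thread the lid has 4 mm of play upwards. In the wrong canister it stops at 38 degrees of turn without sinking; turn it back to lift it out.
- lid_lug (a point): tip of one of two lugs at the foot of the plug, on opposite sides, under the ends of the knob's long side (lid's +x and -x): 13 mm wide, 8 mm high, reaching 41 mm from the axis. The lid goes in with its lugs in the entry gaps, either way round, with about 10 degrees of freedom each way and 2.5 mm sideways.
- can_p: fixed aluminium canister on a wooden foot, 100 mm across (foot 112 mm), 110 mm tall; origin at the centre of its underside, z up. Mouth: a 65 mm round opening in a lip that is cut away on two opposite sides (its +x and -x), each entry gap 52 degrees wide, out to 44 mm radius; an upright rib (12 mm wide) on the outer wall marks each gap. Alike outside, only one of the canisters has a free thread.
- can_q: the other canister, same look, size and axes as can_p
- can_p_mouth (a point): centre of can_p's mouth at rim level, 110 mm above the table; x through the entry gaps. Below the lip a thread runs clockwise (seen from above) from each gap. In the right canister the lid turns from the gaps, sinks by itself (evenly from 40 to 125 degrees of turn, 6 mm in all) and stops at about 135 degrees, flange on the rim.
- can_q_mouth (a point): the same for can_q.
- can_p_home (a point): same point as can_p_mouth, turned 135 degrees clockwise: its x axis is where the lid's x axis (long side of the knob, either way round) lies once the lid is fully home
- can_q_home (a point): the same for can_q; only matters if that is the canister that the lid fits
- tray: fixed red plastic tray, 170 mm (x) by 180 mm (y), rim 18 mm high, floor 4 mm thick, in which the lid lies upright; origin at the centre of its underside
- teapot: bystander: tall aluminium teapot, loose, 120 mm across the body, 200 mm tall, with spout (to its -x, 110 mm out) and handle (to its +x, 100 mm out); origin at the centre of its underside
- glass_a: bystander: loose tulip glass 70 mm across, 100 mm tall; origin at the centre of its underside
- glass_b: bystander: as glass_a
- spoon_rest: bystander: loose white ceramic spoon rest, a 110 mm disc 12 mm high with a stub to its -x, 110 mm out; origin under the disc's centre
Things that resemble listed ones, but are neither listed nor needed, are in the scene too. What is shaped like the part that bears lid_center but green or orange is not meant.

How it is judged:
On the way:
1. the lid, screwed part of the way in (sunk by at least 1 mm, 12 degrees or more short of home), is let go (contact force between the fingers and lid below 0.1 N and ((horizontal distance between lid_center and can_p_mouth below 0.006 m and angle between lid_center's own z axis and vertical below 0.09 rad and z of lid_center in the frame of can_p_mouth below 0.014 m and angle between the x axis of lid_center and the x axis of can_p_home, either way round above 0.21 rad) or (horizontal distance between lid_center and can_q_mouth below 0.006 m and angle between lid_center's own z axis and vertical below 0.09 rad and z of lid_center in the frame of can_q_mouth below 0.014 m and angle between the x axis of lid_center and the x axis of can_q_home, either way round above 0.21 rad))), for 0.1 s.
At the end, for the whole second after the job is handed in: the lid is screwed home in the canister that it fits (only one lets it): on the mouth's axis within 6 mm, level within 5 degrees, its flange down on the rim within 1.8 mm, turned to within 12 degrees of the home direction, at rest and let go (((horizontal distance between lid_center and can_p_mouth below 0.006 m and angle between lid_center's own z axis and vertical below 0.09 rad and z of lid_center in the frame of can_p_mouth below 0.0108 m and angle between the x axis of lid_center and the x axis of can_p_home, either way round below 0.21 rad) or (horizontal distance between lid_center and can_q_mouth below 0.006 m and angle between lid_center's own z axis and vertical below 0.09 rad and z of lid_center in the frame of can_q_mouth below 0.0108 m and angle between the x axis of lid_center and the x axis of can_q_home, either way round below 0.21 rad)) and linear speed of lid below 0.01 m/s and angular speed of lid below 0.1 rad/s); the robot touches nothing.
It fails at once if the teapot is pushed over 30 mm or tipped (distance of teapot from where it was at the start of the episode above 0.03 m or angle between teapot's own z axis and vertical above 0.3 rad).
It fails at once if a glass is pushed over 30 mm or tipped (distance of any of glass_a, glass_b from where it was at the start of the episode above 0.03 m or angle between any of glass_a, glass_b's own z axis and vertical above 0.3 rad).
It fails at once if the spoon rest is pushed over 30 mm (distance of spoon_rest from where it was at the start of the episode above 0.03 m).
It also fails if it takes over 72 s, if anything falls off the work surface, if the arm or the gripper's body presses on something with over 40 N, if the wrist force passes 120 N, or if a joint passes its speed limit or range.

## Working session

There is one attempt and no reset: what is moved stays moved. The work goes in short steps, Python scripts to look and compute and a tool call to move; the robot and the scene stay as the last step left them, time stands still between calls to the robot, and variables do not carry over. Pictures are saved under pics/ and viewed, at most 10 in all, crops included, and the job is handed in when it is done.

Besides the shell and the picture viewer there is one more tool, called after "Call:" as a command line: name --argument value ..., lists and objects as JSON in quotes. step_arm: Moves the arm, as the interface text tells. Its arguments: {"type":"object","properties":{"moves":{"type":"array","items":{"type":"number"}},"grip_force":{"type":"number"}},"required":["moves"]}

```bash
mkdir -p pics
cat > h.py <<'E'
import numpy as np, cv2
from station import manip
def snap(n):
    s=manip.snapshot(n); s['f']=200/np.tan(np.radians(s['fovy'])/2); return s
def cloud(s):
    z=s['z_map']; v,u=np.mgrid[0:z.shape[0],0:z.shape[1]]
    c=np.stack([(u-s['cx'])/s['f']*z,(v-s['cy'])/s['f']*z,z],-1)
    w=(c-s['t'])@s['R']; w[z==0]=np.nan; return w
def proj(s,X):
    c=s['R']@np.array(X)+s['t']; return c[:2]/c[2]*s['f']+[s['cx'],s['cy']]
E
python3 - <<'E'
from h import *
for n in ['top','side']:
    s=snap(n); cv2.imwrite(f'pics/{n}0.png',s['color']); np.savez(f'{n}0.npz',**s)
    print(n,s['f'],s['t'],-s['R'].T@s['t'])
print(manip.sense())
E
```

```text
top 392.2770673944377 [0.00504249 0.57577966 1.36121072] [0.31156934 0.00885745 1.44474508]
side 429.57587047146745 [-0.45144026  0.32504507  1.12858855] [-0.00225033 -0.75465258  1.00680641]
{'t': 0.1, 'q': array([ 1.05347128e+00,  5.28387344e-01,  1.43376637e+00, -1.04815173e-05,
        1.18139839e+00, -1.78499969e-01]), 'qd': array([ 0.00033739, -0.00167674, -0.00143814,  0.00052085,  0.0005407 ,
        0.0007465 ]), 'tau': array([-1.74321785e-04, -4.43309569e+01, -1.78588325e+01, -2.36473406e-04,
        4.02744205e-03, -2.54280842e-06]), 'tcp_pos': array([0.20746055, 0.58903459, 0.30302512]), 'tool_rot': array([ 1.68601282e-01,  9.85683848e-01, -9.22676965e-04, -3.29466974e-04]), 'force': array([-0.29055173, -0.42807072,  0.03691949]), 'ft_torque': array([-0.05059909, -0.03060882, -0.00620307]), 'gripper_force': 0.0, 'finger_gap': 0.9990690029119772}
```

View pics/top0.png

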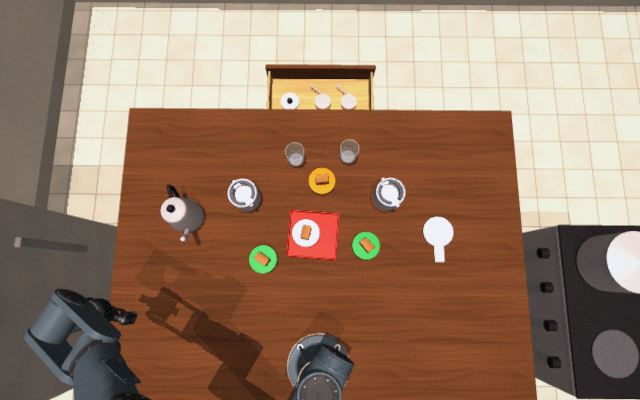

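View pics/side0.png

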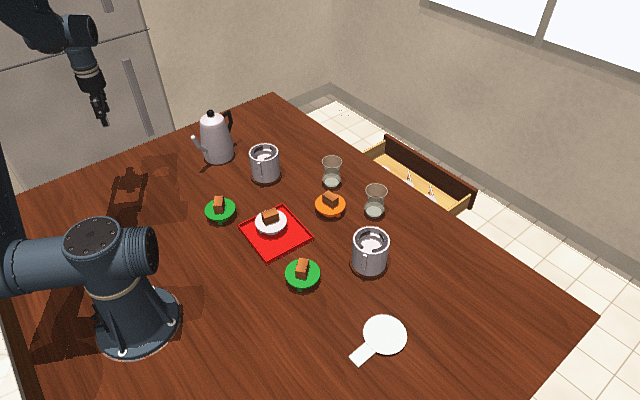

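Top view: the red-tray lid is at (305,232), silver with a brown knob. The look-alikes are green at (263,260) and (366,245) and orange at (322,180). The lid meant is the uncoloured one in the red tray. The canisters are at (244,194) and (389,193), the teapot at (180,215), the glasses at (295,155) and (349,152), and the spoon rest at (438,233). Next I'll measure and confirm in one crop.

```bash
cat > meas.py <<'E'
from h import *
def lid(s,W,near,zlo,zhi,r=.06):
    hsv=cv2.cvtColor(s['color'],cv2.COLOR_BGR2HSV)
    m=(np.hypot(W[...,0]-near[0],W[...,1]-near[1])<r)&(W[...,2]>zlo)&(W[...,2]<zhi)
    P=W[m]; rc=cv2.minAreaRect((P[:,:2]*1000).astype(np.float32))
    c=P[:,:2].mean(0); C=np.cov((P[:,:2]-c).T); w,v=np.linalg.eigh(C)
    print('knob n',len(P),'z',np.median(P[:,2]),'mean',c,'rect',rc,'pca yaw',np.degrees(np.arctan2(v[1,1],v[0,1]))%180,np.sqrt(12*w))
    return c
def circ(P):
    A=np.c_[2*P,np.ones(len(P))]; k=np.linalg.lstsq(A,(P**2).sum(1),rcond=None)[0]; return k[:2],np.sqrt(k[2]+k[:2]@k[:2])
E
python3 - <<'E'
from meas import *
T=dict(np.load('top0.npz')); S=dict(np.load('side0.npz'))
ims=[]
for n,s in (('T',T),('S',S)):
    W=cloud(s)
    if n=='T':
        L=W[232,305]; A=W[187,232]; B=W[181,378]
        print(L,A,B)
    lid(s,W,L,.062,.082)
    # flange
    m=(np.hypot(W[...,0]-L[0],W[...,1]-L[1])<.065)&(W[...,2]>.03)&(W[...,2]<.045); print('flange',n,W[m].mean(0),m.sum(), circ(W[m][:,:2]))
    for u,v in ((244,192),(389,191)):
        c0=np.array([0,0.]); 
        # ray at z=.11 from top camera
        d=T['R'].T@np.array([(u-T['cx'])/T['f'],(v-T['cy'])/T['f'],1]); o=-T['R'].T@T['t']; c0=(o+d*(.11-o[2])/d[2])[:2]
        m=(np.hypot(W[...,0]-c0[0],W[...,1]-c0[1])<.075)&(W[...,2]>.10)&(W[...,2]<.12)
        P=W[m][:,:2]; e=cv2.minEnclosingCircle((P*1000).astype(np.float32))
        print(n,'can guess',c0,m.sum(),'z',np.median(W[m][:,2]),'encl',e)
def crop(s,u,v,h=32): return cv2.resize(s['color'][v-h:v+h,u-h:u+h],(260,260),interpolation=cv2.INTER_CUBIC)
cv2.imwrite('pics/crop.png',np.vstack([np.hstack([crop(T,305,232),crop(T,244,192),crop(T,389,192)]),np.hstack([crop(S,270,219),crop(S,265,162),crop(S,370,250)])]))
E
```

```text
[0.45677733 0.04933104 0.07537902] [0.60830989 0.30441328 0.11074807] [ 0.65872785 -0.22135954  0.00564567]
knob n 120 z 0.07477102742671543 mean [0.45922002 0.04925982] rect ((459.7630310058594, 49.27466583251953), (29.94202995300293, 48.396915435791016), 77.22957611083984) pca yaw 166.68005811201544 [0.03022029 0.0490937 ]
flange T [0.45883791 0.04919107 0.03868772] 467 (array([0.46006003, 0.04937331]), np.float64(0.03871957523428611))
T can guess [0.59097592 0.26204313] 359 z 0.1104949087211636 encl ((588.236328125, 271.3621826171875), 57.322513580322266)
T can guess [ 0.5980806  -0.24214224] 363 z 0.11041296393516563 encl ((597.9855346679688, -247.1289520263672), 56.537471771240234)
knob n 146 z 0.07104719233423601 mean [0.4557835  0.04486689] rect ((457.38525390625, 47.537532806396484), (33.260955810546875, 48.49131774902344), 76.0036849975586) pca yaw 166.4172551504749 [0.03286132 0.04896938]
flange S [0.45078557 0.03483861 0.03636821] 420 (array([0.4569394 , 0.04656198]), np.float64(0.03835004283859941))
S can guess [0.59097592 0.26204313] 305 z 0.1072618628421971 encl ((587.728759765625, 272.38665771484375), 60.23051071166992)
S can guess [ 0.5980806  -0.24214224] 536 z 0.10764185458990413 encl ((595.700927734375, -249.37026977539062), 57.4262580871582)
```

View pics/crop.png

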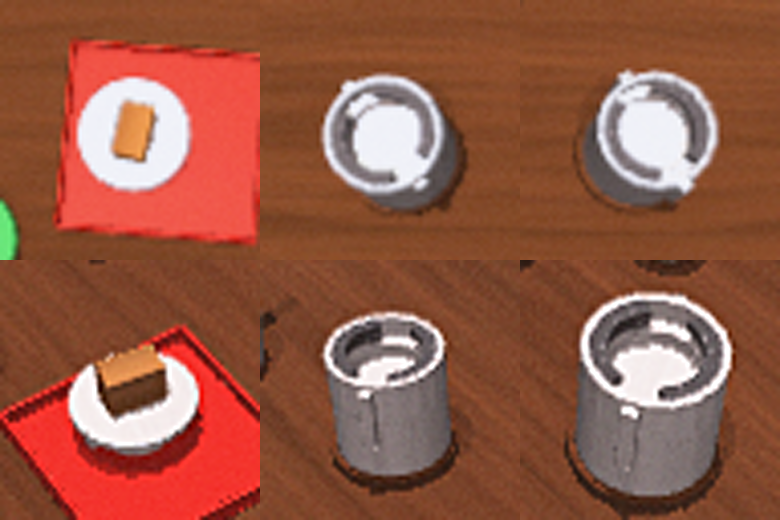

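The crop confirms it: a silver-white lid with a wooden block knob in the red tray, knob at crop (133,130). Each canister's ribs and gaps run on a diagonal: (347,88)–(420,185) for the left one and (627,78)–(684,185) for the right one. Next come the exact rim centres and gap yaws.

```bash
cat >> meas.py <<'E'
from scipy.optimize import least_squares
def can(W,c):
    c=np.array(c,float)
    for _ in range(4):
        m=(np.hypot(W[...,0]-c[0],W[...,1]-c[1])<.07)&(W[...,2]>.103)&(W[...,2]<.118)
        P=W[m][:,:2]; d=P-c; r=np.hypot(*d.T); a=np.degrees(np.arctan2(d[:,1],d[:,0]))%360
        E=[]
        for k in range(0,360,10):
            q=(a>=k)&(a<k+10)
            if q.any():
                i=np.argmax(np.where(q,r,0))
                if .04<r[i]<.0535: E.append(P[i])
        E=np.array(E)
        f=least_squares(lambda x:np.hypot(E[:,0]-x[0],E[:,1]-x[1])-x[2],[*c,.05],loss='soft_l1',f_scale=.001); c=f.x[:2]
    rib=r>f.x[2]+.003
    z=np.exp(2j*np.radians(a[rib])).mean(); yaw=np.degrees(np.angle(z))/2
    print('can',c,'R',f.x[2],'ribs',rib.sum(),'yaw',yaw,abs(z),np.sort(a[rib]).round()); return c,yaw
E
python3 - <<'E'
from meas import *
for n in ('top0','side0'):
    W=cloud(dict(np.load(n+'.npz')))
    can(W,[.588,.2715]); can(W,[.598,-.247])
E
```

```text
can [0.58961204 0.27003268] R 0.049687370882806704 ribs 10 yaw 37.8073931853178 0.993828494903494 [ 33.  36.  39.  41. 213. 215. 217. 220. 220. 222.]
can [ 0.59694556 -0.24524022] R 0.04970371982839543 ribs 9 yaw 28.024942986772803 0.9905238992373464 [ 23.  30.  31.  34. 202. 205. 206. 208. 213.]
can [0.58746561 0.2679263 ] R 0.050187811812443674 ribs 5 yaw 49.89189871045055 0.7721708633987457 [ 45.  50.  93. 215. 220.]
can [ 0.59522617 -0.24707811] R 0.05041104675574002 ribs 6 yaw 27.514082251942227 0.9961347526397707 [ 25. 205. 206. 207. 209. 212.]
```

Call:
step_arm --moves '[1, 0.6, -1, 0, 0.0333, 1, 0.6, -1, 0, 0.0333, 1, 0.6, -1, 0, 0.0333, 1, 0.6, -1, 0, 0.0333, 1, 0.6, -1, 0, 0.0333]' --grip_force 50

```text
t: 0.72
tcp_pos: [0.3289, 0.3871, 0.3037]
tool_rot: [0.119, 0.993, -0.001, -0.0]
force: [-0.7, -0.3, 0.1]
finger_gap: 1.0
gripper_force: 0.0
```

Call:
step_arm --moves '[1, 0.65, -1, -0.3, 0, 1, 0.65, -1, -0.3, 0, 1, 0.65, -1, -0.3, 0, 1, 0.65, -1, -0.3, 0, 1, 0.65, -1, -0.3, 0]'

```text
t: 1.35
tcp_pos: [0.4598, 0.1875, 0.2428]
tool_rot: [0.119, 0.993, -0.0, -0.0]
force: [0.1, 0.7, 0.1]
finger_gap: 1.0
gripper_force: 0.0
```

Call:
step_arm --moves '[1, 0, -0.7, 0, 0, 1, 0, -0.7, 0, 0, 1, 0, -0.7, 0, 0, 1, 0, -0.7, -0.2, 0, 1, 0, -0.7, -0.2, 0, 1, 0, -0.7, -0.2, 0]'

```text
t: 2.1
tcp_pos: [0.4578, 0.0508, 0.2045]
tool_rot: [0.116, 0.993, 0.0, 0.0]
force: [0.4, 1.4, 0.1]
finger_gap: 1.001
gripper_force: 0.0
```

```bash
cat > st.py <<'E'
from h import *
from scipy.spatial.transform import Rotation as Ro
def st():
    s=manip.sense(); y=Ro.from_quat(s['tool_rot']).as_matrix()[:,1]
    print('t',round(s['t'],2),'tcp',s['tcp_pos'].round(4),'phi',round(float(np.degrees(np.arctan2(y[1],y[0]))),2),'F',s['force'].round(1),'T',s['ft_torque'].round(3),'q6',round(float(s['q'][5]),2),'gap',round(float(s['finger_gap']),3),'gf',round(float(s['gripper_force']),1)); return s
if __name__=='__main__': st()
E
python3 st.py
```

```text
t 2.1 tcp [0.4578 0.0508 0.2045] phi 76.7 F [0.4 1.4 0.1] T [ 0.03   0.019 -0.037] q6 -1.47 gap 1.001 gf 0.0
```

Call:
step_arm --moves '[1, 0, 0, -0.25, 0, 1, 0, 0, -0.45, 0, 1, 0, 0, -0.45, 0, 0, 0, 0, -0.45, 0, 0, 0, 0, -0.45, 0, 0, 0, 0, -0.45, 0, 0, 0, 0, -0.45, 0, 0, 0, 0, -0.45, 0, 0, 0, 0, -0.45, 0]' --grip_force 60

```text
t: 3.22
tcp_pos: [0.4583, 0.0494, 0.1153]
tool_rot: [0.117, 0.993, 0.0, 0.001]
force: [-0.8, 0.6, 7.8]
finger_gap: 0.342
gripper_force: 58.9
```

```bash
python3 st.py
```

```text
t 3.23 tcp [0.4583 0.0494 0.1153] phi 76.56 F [-0.8  0.6  7.8] T [0.266 0.002 0.022] q6 -1.47 gap 0.342 gf 58.9
```

Call:
step_arm --moves '[0, 0, 0, 0.3, 0, 0, 0, 0, 0.6, 0, 0, 0, 0, 0.75, 0, 0, 0.2, 0.3, 0.75, 0.05, 0, 0.3, 0.5, 0.75, 0.1, 0, 0.3, 0.5, 0.75, 0.15, 0, 0.3, 0.5, 0.75, 0.2, 0, 0.3, 0.5, 0.75, 0.25, 0, 0.3, 0.5, 0.75, 0.283, 0, 0.3, 0.5, 0.75, 0.283]'

```text
t: 4.47
tcp_pos: [0.5172, 0.1494, 0.2641]
tool_rot: [-0.321, 0.947, 0.0, -0.0]
force: [-0.6, -0.2, -1.8]
finger_gap: 0.34
gripper_force: 60.2
```

Call:
step_arm --moves '[0, 0.175, 0.3, 0, 0, 0, 0.35, 0.6, 0, 0, 0, 0.35, 0.6, 0, 0, 0, 0.35, 0.6, 0, 0, 0, 0.35, 0.6, 0, 0]'

```text
t: 5.1
tcp_pos: [0.5866, 0.2681, 0.2635]
tool_rot: [-0.321, 0.947, -0.0, -0.001]
force: [-0.0, 0.4, -1.2]
finger_gap: 0.339
gripper_force: 60.3
```

Run:
```python
from st import *; from meas import *
s=st(); x=s['tcp_pos']
S=snap('side'); T=snap('top')
for n,s in (('T',T),('S',S)):
    W=cloud(s); m=(np.hypot(W[...,0]-x[0],W[...,1]-x[1])<.07)&(W[...,2]>x[2]-.09)&(W[...,2]<x[2]-.066)
    P=W[m]; print(n,len(P)); 
    if len(P)>20: print(np.percentile(P[:,2],[10,50,90]), cv2.minEnclosingCircle((P[:,:2]*1000).astype(np.float32)))
def crop(s,X,h=40):
    u,v=proj(s,X).astype(int); u=max(u,h);v=max(v,h); return cv2.resize(s['color'][v-h:v+h,u-h:u+h],(390,390),interpolation=cv2.INTER_CUBIC)
cv2.imwrite('pics/held.png',np.hstack([crop(T,[.589,.2695,.15]),crop(S,[.589,.2695,.15])]))
```

```text
t 5.1 tcp [0.5866 0.2681 0.2635] phi 127.45 F [-0.   0.4 -1.2] T [0.025 0.03  0.028] q6 -1.97 gap 0.339 gf 60.3
T 160
[0.18362529 0.18713715 0.19057574] ((583.6589965820312, 237.97486877441406), 39.36989212036133)
S 333
[0.18080567 0.18445671 0.18837454] ((584.4190063476562, 266.67437744140625), 52.467872619628906)
```

View pics/held.png

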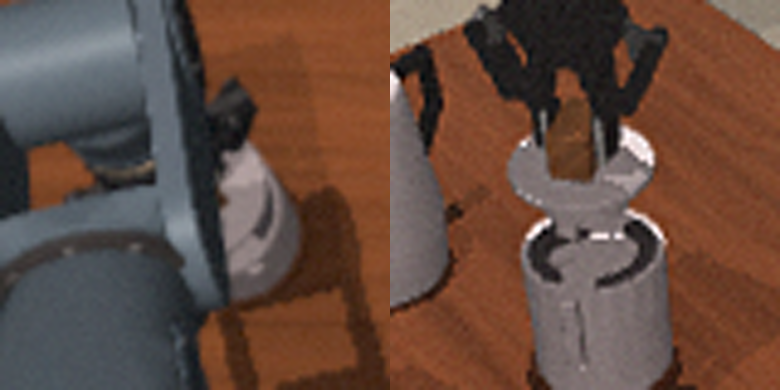

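Held picture: the lid sits level in the fingers, at (580,180) in the right crop, directly above the left canister's mouth at (590,250). Its depth fit agrees to about 2 mm. Lowering slowly.

Call:
step_arm --moves '[0, 0, 0, -0.15, 0, 0, 0, 0, -0.18, 0, 0, 0, 0, -0.2, 0, 0, 0, 0, -0.22, 0, 0, 0, 0, -0.24, 0, 0, 0, 0, -0.25, 0, 0, 0, 0, -0.25, 0]'

```text
t: 6.08
tcp_pos: [0.5876, 0.2695, 0.2139]
tool_rot: [-0.322, 0.947, 0.0, -0.0]
force: [-0.7, 1.4, -1.8]
finger_gap: 0.341
gripper_force: 60.3
```

```bash
python3 st.py
```

```text
t 6.08 tcp [0.5876 0.2695 0.2139] phi 127.53 F [-0.7  1.4 -1.8] T [ 0.026  0.023 -0.005] q6 -1.97 gap 0.341 gf 60.3
```

Call:
step_arm --moves '[0, 0, 0, -0.02, 0, 0, 0, 0, -0.04, 0, 0, 0, 0, -0.055, 0, 0, 0, 0, -0.065, 0, 0, 0, 0, -0.065, 0, 0, 0, 0, -0.065, 0]'

```text
t: 6.82
tcp_pos: [0.5875, 0.2694, 0.2014]
tool_rot: [-0.322, 0.947, -0.0, -0.0]
force: [-1.9, -0.7, 4.1]
finger_gap: 0.342
gripper_force: 60.8
```

```bash
python3 st.py
```

```text
t 6.83 tcp [0.5875 0.2694 0.2014] phi 127.53 F [-1.9 -0.7  4.1] T [-0.08   0.267  0.03 ] q6 -1.97 gap 0.342 gf 60.8
```

Call:
step_arm --moves '[0, 0, 0, 0, -0.03, 0, 0, 0, 0, -0.06, 0, 0, 0, 0, -0.09, 0, 0, 0, 0, -0.12, 0, 0, 0, 0, -0.15, 0, 0, 0, 0, -0.17, 0, 0, 0, 0, -0.17, 0, 0, 0, 0, -0.17, 0]'

```text
invalid input at $.moves: expected a multiple of 5 numbers
```

```bash
python3 st.py
```

```text
t 6.83 tcp [0.5875 0.2694 0.2014] phi 127.53 F [-1.9 -0.7  4.1] T [-0.08   0.267  0.03 ] q6 -1.97 gap 0.342 gf 60.8
```

Call:
step_arm --moves '[0, 0, 0, 0, -0.02, 0, 0, 0, 0, -0.04, 0, 0, 0, 0, -0.06, 0, 0, 0, 0, -0.08, 0, 0, 0, 0, -0.08, 0, 0, 0, 0, -0.08, 0]'

```text
invalid input at $.moves: expected a multiple of 5 numbers
```

```bash
python3 st.py
```

```text
t 6.83 tcp [0.5875 0.2694 0.2014] phi 127.53 F [-1.9 -0.7  4.1] T [-0.08   0.267  0.03 ] q6 -1.97 gap 0.342 gf 60.8
```

Call:
step_arm --moves '[0, 0, 0, 0, -0.03, 0, 0, 0, 0, -0.06, 0, 0, 0, 0, -0.09, 0, 0, 0, 0, -0.12, 0, 0, 0, 0, -0.15, 0, 0, 0, 0, -0.17, 0, 0, 0, 0, -0.17, 0, 0, 0, 0, -0.17]'

```text
t: 7.82
tcp_pos: [0.5885, 0.2697, 0.2014]
tool_rot: [-0.061, 0.998, 0.0, 0.001]
force: [1.3, -0.5, 3.1]
finger_gap: 0.34
gripper_force: 60.7
```

```bash
python3 st.py
```

```text
t 7.83 tcp [0.5885 0.2697 0.2014] phi 96.95 F [ 1.3 -0.5  3.1] T [ 0.147 -0.181 -0.088] q6 -1.43 gap 0.34 gf 60.7
```

Call:
step_arm --moves '[0, 0, 0, 0, -0.02, 0, 0, 0, 0, -0.04, 0, 0, 0, 0, -0.06, 0, 0, 0, 0, -0.08, 0, 0, 0, 0, -0.08, 0, 0, 0, 0, -0.08]'

```text
t: 8.57
tcp_pos: [0.5875, 0.2701, 0.2015]
tool_rot: [0.06, 0.998, -0.001, 0.001]
force: [-1.0, 1.6, 4.9]
finger_gap: 0.34
gripper_force: 137.9
```

```bash
python3 st.py
```

```text
t 8.57 tcp [0.5875 0.2701 0.2015] phi 83.17 F [-1.   1.6  4.9] T [0.689 0.363 3.664] q6 -1.19 gap 0.34 gf 137.9
```

Torque reads 3.7 N m at 44° with no sinking, so the left canister is the wrong one. I'll turn back and lift out.

Call:
step_arm --moves '[0, 0, 0, 0, 0.04, 0, 0, 0, 0, 0.08, 0, 0, 0, 0, 0.12, 0, 0, 0, 0, 0.16, 0, 0, 0, 0, 0.2, 0, 0, 0, 0, 0.23, 0, 0, 0, 0, 0.25, 0, 0, 0, 0, 0.25, 0, 0, 0, 0, 0.25]'

```text
t: 9.7
tcp_pos: [0.5883, 0.2691, 0.2016]
tool_rot: [-0.319, 0.948, 0.0, 0.001]
force: [0.4, -0.1, 4.9]
finger_gap: 0.342
gripper_force: 99.3
```

Call:
step_arm --moves '[0, 0, 0, 0.01, 0, 0, 0, 0, 0.03, 0, 0, 0, 0, 0.06, 0, 0, 0, 0, 0.09, 0, 0, 0, 0, 0.12, 0, 0, 0, 0, 0.12, 0]'

```text
t: 10.45
tcp_pos: [0.588, 0.2696, 0.2258]
tool_rot: [-0.322, 0.947, -0.0, 0.001]
force: [-0.1, -0.2, -1.6]
finger_gap: 0.342
gripper_force: 97.8
```

```bash
python3 st.py
```

```text
t 10.45 tcp [0.588  0.2696 0.2258] phi 127.52 F [-0.1 -0.2 -1.6] T [0.008 0.01  0.014] q6 -1.97 gap 0.342 gf 97.8
```

Call:
step_arm --moves '[0, 0, 0, 0.2, 0, 0, 0, -0.1, 0.2, 0, 0, 0, -0.4, 0.2, -0.053, 0, 0, -0.7, 0.2, -0.053, 0, 0, -1, 0.2, -0.053, 0, 0, -1, 0.2, -0.053]'

```text
t: 11.2
tcp_pos: [0.5872, 0.0643, 0.264]
tool_rot: [-0.238, 0.971, -0.0, -0.001]
force: [0.6, 0.2, -2.1]
finger_gap: 0.342
gripper_force: 97.7
```

Call:
step_arm --moves '[0, 0, -0.3, 0, 0, 0, 0, -0.6, 0, 0, 0, 0, -0.9, 0, 0, 0, 0, -1, 0, 0]'

```text
t: 11.7
tcp_pos: [0.5873, -0.1336, 0.2642]
tool_rot: [-0.24, 0.971, -0.0, -0.0]
force: [0.4, 0.9, -1.7]
finger_gap: 0.342
gripper_force: 97.8
```

Call:
step_arm --moves '[0, 0, -0.25, 0, 0, 0, 0.0375, -0.5, 0, 0, 0, 0.0375, -0.575, 0, 0, 0, 0.0375, -0.575, 0, 0, 0, 0.0375, -0.575, 0, 0]'

```text
t: 12.32
tcp_pos: [0.5948, -0.2434, 0.2644]
tool_rot: [-0.242, 0.97, 0.001, -0.001]
force: [-0.8, 0.6, -2.2]
finger_gap: 0.341
gripper_force: 97.8
```

```bash
python3 st.py
```

```text
t 12.32 tcp [ 0.5948 -0.2434  0.2644] phi 118.07 F [-0.8  0.6 -2.2] T [ 0.021 -0.006  0.016] q6 -2.62 gap 0.341 gf 97.8
```

Call:
step_arm --moves '[0, 0, 0, -0.1, 0, 0, 0, 0, -0.16, 0, 0, 0, 0, -0.19, 0, 0, 0, 0, -0.21, 0, 0, 0, 0, -0.23, 0, 0, 0, 0, -0.25, 0, 0, 0, 0, -0.255, 0, 0, 0, 0, -0.255, 0]'

```text
t: 13.32
tcp_pos: [0.5952, -0.2457, 0.2139]
tool_rot: [-0.242, 0.97, -0.0, 0.0]
force: [-0.2, -0.1, -2.2]
finger_gap: 0.343
gripper_force: 97.8
```

```bash
python3 st.py
```

```text
t 13.32 tcp [ 0.5952 -0.2457  0.2139] phi 117.97 F [-0.2 -0.1 -2.2] T [-0.02   0.028  0.038] q6 -2.62 gap 0.343 gf 97.8
```

Call:
step_arm --moves '[0, 0, 0, -0.02, 0, 0, 0, 0, -0.04, 0, 0, 0, 0, -0.055, 0, 0, 0, 0, -0.065, 0, 0, 0, 0, -0.065, 0, 0, 0, 0, -0.065, 0]' --grip_force 50

```text
t: 14.08
tcp_pos: [0.5953, -0.2454, 0.2016]
tool_rot: [-0.242, 0.97, -0.0, 0.0]
force: [-0.3, 1.7, 4.4]
finger_gap: 0.339
gripper_force: 98.2
```

```bash
python3 st.py
```

```text
t 14.07 tcp [ 0.5953 -0.2454  0.2016] phi 117.99 F [-0.3  1.7  4.4] T [ 0.274  0.341 -0.031] q6 -2.62 gap 0.339 gf 98.2
```

Call:
step_arm --moves '[0, 0, 0, 0, -0.03, 0, 0, 0, 0, -0.06, 0, 0, 0, 0, -0.09, 0, 0, 0, 0, -0.12, 0, 0, 0, 0, -0.15, 0, 0, 0, 0, -0.18, 0, 0, 0, 0, -0.21, 0, 0, 0, 0, -0.22, 0, 0, 0, 0, -0.22, 0, 0, 0, 0, -0.22]'

```text
t: 15.32
tcp_pos: [0.5959, -0.2466, 0.2017]
tool_rot: [0.101, 0.995, -0.001, 0.001]
force: [0.6, -4.0, 5.6]
finger_gap: 0.346
gripper_force: 99.8
```

```bash
python3 st.py
```

```text
t 15.32 tcp [ 0.5959 -0.2466  0.2017] phi 78.44 F [ 0.6 -4.   5.6] T [-0.881  0.044  0.181] q6 -1.93 gap 0.346 gf 99.8
```

Call:
step_arm --moves '[0, 0, 0, -0.002, -0.03, 0, 0, 0, -0.004, -0.06, 0, 0, 0, -0.006, -0.09, 0, 0, 0, -0.008, -0.12, 0, 0, 0, -0.01, -0.15, 0, 0, 0, -0.012, -0.18, 0, 0, 0, -0.014, -0.2, 0, 0, 0, -0.015, -0.22, 0, 0, 0, -0.015, -0.22, 0, 0, 0, -0.015, -0.22]'

```text
t: 16.58
tcp_pos: [0.5949, -0.246, 0.1989]
tool_rot: [0.432, 0.902, -0.001, -0.0]
force: [-1.9, -3.0, 7.7]
finger_gap: 0.344
gripper_force: 100.3
```

```bash
python3 st.py
```

```text
t 16.57 tcp [ 0.5949 -0.246   0.1989] phi 38.84 F [-1.9 -3.   7.7] T [-0.545  0.586  0.097] q6 -1.24 gap 0.344 gf 100.3
```

Call:
step_arm --moves '[1, 0, 0, 0, 0, 1, 0, 0, 0, 0, 1, 0, 0, 0, 0, 1, 0, 0, 0, 0, 1, 0, 0, 0.1, 0, 1, 0, 0, 0.3, 0, 1, 0, 0, 0.3, -0.05, 1, 0, 0, 0.3, -0.1, 1, 0, 0, 0.3, -0.15, 1, 0, 0, 0.3, -0.2, 1, 0, 0, 0.3, -0.25]'

```text
t: 17.95
tcp_pos: [0.5951, -0.2454, 0.2577]
tool_rot: [0.746, 0.666, 0.0, -0.0]
force: [-0.8, -0.9, -0.4]
finger_gap: 0.998
gripper_force: 0.0
```

Call:
step_arm --moves '[1, 0, 0, 0, -0.05, 1, 0, 0, 0, -0.1, 1, 0, 0, 0, -0.15, 1, 0, 0, 0, -0.2, 1, 0, 0, 0, -0.25, 1, 0, 0, 0, -0.25]'

```text
t: 18.7
tcp_pos: [0.5951, -0.2454, 0.2577]
tool_rot: [0.943, 0.333, -0.0, -0.0]
force: [-0.4, -0.3, 0.4]
finger_gap: 1.004
gripper_force: 0.0
```

Run:
```python
from st import *; from meas import *
st()
S=snap('side'); W=cloud(S)
c=[.596,-.246]
lid(S,W,c,.150,.166,.045)
m=(np.hypot(W[...,0]-c[0],W[...,1]-c[1])<.06)&(W[...,2]>.108)&(W[...,2]<.127); print(np.percentile(W[m][:,2],[5,25,50,75,95]))
u,v=proj(S,[*c,.15]).astype(int); h=50
cv2.imwrite('pics/mid.png',cv2.resize(S['color'][v-h:v+h,u-h:u+h],(500,500),interpolation=cv2.INTER_CUBIC))
```

```text
t 18.7 tcp [ 0.5951 -0.2454  0.2577] phi -51.11 F [-0.4 -0.3  0.4] T [-0.007  0.033  0.02 ] q6 0.33 gap 1.004 gf 0.0
knob n 158 z 0.15553425805363474 mean [ 0.59658267 -0.24600681] rect ((597.6408081054688, -244.60011291503906), (33.57263946533203, 45.291019439697266), 44.78056716918945) pca yaw 132.51525934130527 [0.0316642 0.0476086]
[0.10956224 0.11833627 0.12028824 0.12219063 0.12452465]
```

View pics/mid.png

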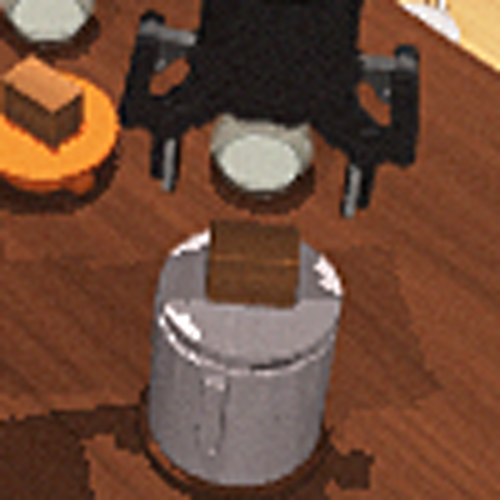

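Mid crop: the lid sits in the right canister, knob at (255,260), a little above the rim, and the open fingers are clear above it. The lid's yaw is about 130°, as commanded. Regripping on the other two faces.

Call:
step_arm --moves '[1, 0, 0, -0.15, 0, 1, 0, 0, -0.29, 0, 1, 0, 0, -0.29, 0, 0, 0, 0, -0.29, 0, 0, 0, 0, -0.29, 0, 0, 0, 0, -0.29, 0, 0, 0, 0, -0.29, 0, 0, 0, 0, -0.29, 0]' --grip_force 50

```text
t: 19.75
tcp_pos: [0.5959, -0.246, 0.2017]
tool_rot: [0.943, 0.332, 0.001, 0.001]
force: [-1.3, -0.1, 5.8]
finger_gap: 0.562
gripper_force: 50.6
```

```bash
python3 st.py
```

```text
t 19.75 tcp [ 0.5959 -0.246   0.2017] phi -51.21 F [-1.3 -0.1  5.8] T [0.108 0.126 0.011] q6 0.33 gap 0.562 gf 50.6
```

Call:
step_arm --moves '[0, 0, 0, -0.002, -0.03, 0, 0, 0, -0.004, -0.06, 0, 0, 0, -0.006, -0.09, 0, 0, 0, -0.009, -0.12, 0, 0, 0, -0.011, -0.15, 0, 0, 0, -0.013, -0.18, 0, 0, 0, -0.015, -0.21, 0, 0, 0, -0.017, -0.24, 0, 0, 0, -0.018, -0.26, 0, 0, 0, -0.018, -0.27, 0, 0, 0, -0.018, -0.27]'

```text
t: 21.12
tcp_pos: [0.5947, -0.2431, 0.2001]
tool_rot: [0.996, -0.085, -0.0, -0.002]
force: [-6.8, 7.7, 19.2]
finger_gap: 0.566
gripper_force: 54.2
```

```bash
python3 st.py
```

```text
t 21.12 tcp [ 0.5947 -0.2431  0.2001] phi -99.7 F [-6.8  7.7 19.2] T [1.607 0.394 0.528] q6 1.18 gap 0.566 gf 54.2
```

Call:
step_arm --moves '[0, 0, 0, 0.005, -0.02, 0, 0, 0, 0.01, -0.04, 0, 0, 0, 0.01, -0.05, 0, 0, 0, 0.01, -0.06, 0, 0, 0, 0.01, -0.06, 0, 0, 0, 0.01, -0.06]'

```text
t: 21.88
tcp_pos: [0.5959, -0.2434, 0.2006]
tool_rot: [0.984, -0.178, 0.001, -0.001]
force: [-1.0, 6.5, 10.3]
finger_gap: 0.569
gripper_force: 54.8
```

```bash
python3 st.py
```

```text
t 21.88 tcp [ 0.5959 -0.2434  0.2006] phi -110.45 F [-1.   6.5 10.3] T [ 1.238 -0.3    0.817] q6 1.36 gap 0.569 gf 54.8
```

Call:
step_arm --moves '[0, 0, 0, 0, -0.015, 0, 0, 0, 0, -0.03, 0, 0, 0, 0, -0.03, 0, 0, 0, 0, -0.03]'

```text
t: 22.38
tcp_pos: [0.5945, -0.2429, 0.2007]
tool_rot: [0.975, -0.221, -0.001, -0.001]
force: [-4.9, 7.7, 12.9]
finger_gap: 0.566
gripper_force: 90.5
```

```bash
python3 st.py
```

```text
t 22.38 tcp [ 0.5945 -0.2429  0.2007] phi -115.53 F [-4.9  7.7 12.9] T [1.572 0.215 1.879] q6 1.45 gap 0.566 gf 90.5
```

Torque is rising to 1.9 N m, so this is the stop. I'll ease off, let go, retreat and look.

Call:
step_arm --moves '[0, 0, 0, 0, 0.02, 0, 0, 0, 0, 0.02, 1, 0, 0, 0, 0.02, 1, 0, 0, 0, 0.02, 1, 0, 0, 0, 0.02, 1, 0, 0, 0, 0.02, 1, 0, 0, 0.1, 0.02, 1, 0, 0, 0.3, 0.02, 1, 0, 0, 0.5, 0.02, 1, 0, 0, 0.5, 0.02]'

```text
t: 23.62
tcp_pos: [0.5968, -0.2466, 0.3023]
tool_rot: [0.981, -0.194, 0.004, 0.002]
force: [0.7, 0.1, -0.7]
finger_gap: 0.995
gripper_force: 0.0
```

Run:
```python
from st import *; from meas import *
st()
S=snap('side'); W=cloud(S)
c=[.596,-.246]
lid(S,W,c,.145,.166,.045)
m=(np.hypot(W[...,0]-c[0],W[...,1]-c[1])<.056)&(W[...,2]>.108)&(W[...,2]<.127); P=W[m]
print(len(P),np.percentile(P[:,2],[5,25,50,75,95]))
A=np.c_[P[:,:2]-c,np.ones(len(P))]
print('plane',least_squares(lambda k:A@k-P[:,2],[0,0,.118],loss='soft_l1',f_scale=.001).x)
u,v=proj(S,[*c,.13]).astype(int); h=45
cv2.imwrite('pics/home.png',cv2.resize(S['color'][v-h:v+h,u-h:u+h],(500,500),interpolation=cv2.INTER_CUBIC))
```

```text
t 23.62 tcp [ 0.5968 -0.2466  0.3023] phi -112.42 F [ 0.7  0.1 -0.7] T [ 0.027 -0.043  0.022] q6 1.4 gap 0.995 gf 0.0
knob n 174 z 0.15173955149328877 mean [ 0.59376094 -0.24908559] rect ((595.4083251953125, -246.82257080078125), (50.78230285644531, 30.73460578918457), 73.57488250732422) pca yaw 75.89912719662752 [0.03143562 0.05041441]
626 [0.11030768 0.11486028 0.1163966  0.1175933  0.12071447]
plane [0.00920803 0.00845801 0.11643711]
```

View pics/home.png

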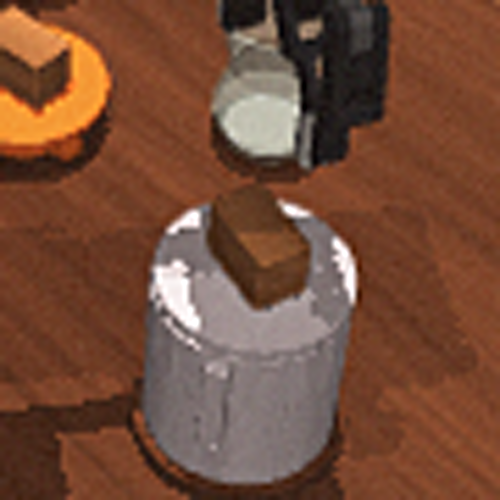

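Home crop: the lid is level and flush on the rim with no gap, knob at (258,250). Its yaw is about 75° (home is 73°), and the flange is 3.9 mm lower than in the mid view. The fingers are clear.

```bash
python3 -c "
from station import manip
print(manip.sign_off())"
```

```text
the job is handed in; nothing more can be done
None
```

The lid is screwed home to its stop in the right-hand canister (at y ≈ -0.25) after a mid-turn regrip, the left one jammed as the wrong fit, and the job is handed in; the final view showed the lid flush and level, but no verdict was returned.

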